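# Clear the tube rack and set the vacuum tap

### The arm

A 6-joint arm with a two-finger parallel gripper is mounted at the origin on the work surface. World frame = base frame: x ahead of the robot, y to its left, z up, the work surface at z = 0. Lengths are in m, angles in rad, forces in N, time in s.
With the tool pointing down it reaches from about 0.35 to 0.725 m from the base axis. Payload 6 kg.
Tool frame: the origin (TCP) lies on the centre line of the jaws, within the pads' length; the fingertips stand 17 mm ahead of it and the grasp point (between the pads) lies 2 mm behind it; z points along the fingers, y is the direction in which the jaws open and shut (so a half turn about z gives the same grasp; the last joint's range is limited). The gripper opens to 85 mm and grips with 20 to 120 N. Pads are 22 mm wide; open, the fingers measure 114 mm over their backs; the gripper's body (76 mm by 85 mm) begins 54 mm behind the grasp point. The pads swing forward as they close: fully open they stand 13 mm farther back than shut.
Start: joints at [-0.839, 0.04, 0.085, 0, -1.615, -0.334], TCP at [0.232, -0.553, 0.248] pointing down, gripper open.
Joint ranges: [-2.56, 2.56], [-1.29, 2.01], [-1.08, 1.49], [-3.29, 1.98], [-2.81, -0.18], [-2.99, 2.99]. Speed limits (rad/s): [2.57, 2.57, 3.01, 3.14, 3.14, 3.14].

### API

Orientations are given as a unit quaternion [x, y, z, w].
In Python, from bench import sensors, vision, bot gives the robot as it stands.
- The arm moves only by the tool carry_out, never from a script. Its argument "rows" is a list of rows, each a list of 5 numbers: the shift along the tool's x, y, z in m, then the turn about the tool's z in degrees, then the finger opening in m, from 0 to 0.0854. In form: [[tx, ty, tz, roll, hand], ...]. A call has 1 to 12 rows; each row shifts and turns the commanded pose from where the row before left it, along the tool's axes as they then stand; what a row does not reach is not made up. A row lasts 1/12 s, in which the tool goes at most 41.7 mm and 7.16 degrees, less where a joint would pass 70% of its speed; a pose out of reach is approached as far as the arm can. A call with a gripper value outside its range is refused whole. The fingers move at their own pace and stop on an object; "grip_force" is the grip in N (left out, the last holds). Time passes only in rows, so rows that do not move let the fingers close. It gives the time, the measured TCP pose, the force and the opening at its end, in the units of the state.
- sensors.get_state(): the state, without advancing time (a new reading comes with each control period).
- vision.grab_frame(name): name is "scene" or "top"; returns the picture (400x640x3 uint8, blue, green, red); there is no depth.
- vision.camera_info(name): a dict with "K" (3x3 intrinsics, pixels), "world_from_camera" (4x4, takes a point from camera to world coordinates). Camera axes: x right, y down, z forward; pixel columns grow to the right and rows downward; lengths in m; the calibration is good to about 2 mm. A picture is of the moment at which its call begins. camera_info takes no time and is no camera call.
- bot.sign_off(): hands the job in, once; it reports no verdict.
The state is a dict: "clock": time; "joint_positions": joint angles; "dq": joint speeds; "joint_efforts": joint torques, N m; "ee_pos": TCP position; "ee_rot": TCP orientation; "ft_force": force on the tool from outside, world axes, zero at the start; "wrist_torque": the same for the moment, N m; "width": finger opening in m.
Only numpy, scipy, OpenCV 4.12 (cv2) and the standard library are available. Lean on these libraries where they do the work, as an engineer would, in place of code of your own. Each camera call takes 0.05 s, during which the arm holds its last target. There are 200 camera calls.

### The job

The tube rack was left standing in the swing of the vacuum tap's lever. First slide the rack along the bench, upright and never lifted, until it stands wholly on the dark mat, and do not let it knock against the tap or its lever. Then swing the lever open until it is centred over the small steel tab clamped to the rim of the tap's dial, let go, and leave the other things on the bench as they are.

Things in the scene. Friction and masses are not known exactly. Their poses are not given: they have to be found in the camera images.
- valve: Vacuum tap fixed to the bench: 90 x 90 mm steel foot 8 mm high, brass body 44 mm in diameter, round aluminium dial 92 mm in diameter with its top at height 40 mm, copper pipe running off along its +x to a bench flange 125 mm away. Origin: on the vertical spindle axis at bench height. The spindle nut tops out at 71 mm.
- lever (a joint): Opening angle of the tap's lever about the vertical spindle, rad. 0 = shut: the lever points along the tap's -y. It grows clockwise seen from above, to 1.57 = fully open, pointing along the tap's -x. Stiff: it stays where it is left; moving it takes about 3 N at the end.
- lever_end (a point): End of the lever, 140 mm from the spindle axis, on the lever's centre line at height 58 mm. Its x axis points outward along the lever. The lever is a level steel bar 12 mm wide, with a black grip sleeve 16 mm wide and 14 mm high (height 51 to 65 mm) over its outer 80 mm; a 20 mm tail reaches past the spindle.
- tab: Fixed dark steel tab clamped to the dial's rim that marks the wanted opening: 16 mm wide, from 39 to 59 mm out from the spindle, height 30 to 47 mm, so the lever passes just above it. Origin: on the spindle axis at bench height; its x axis points outward through the middle of the tab.
- rack: White plastic test-tube rack standing on the bench, 125 (x) x 85 (y) x 60 mm high, about 0.35 kg, with a few capped tubes standing up to 85 mm. Origin: centre of its underside, z up. It stands with its x side roughly along the tap's x.
- rack_c0 (a point): Bottom corner of the rack at its +x +y, on the bench.
- rack_c1 (a point): Bottom corner of the rack at its +x -y, on the bench.
- rack_c2 (a point): Bottom corner of the rack at its -x -y, on the bench.
- rack_c3 (a point): Bottom corner of the rack at its -x +y, on the bench.
- mat: Dark rubber mat with a narrow grey border lying flat on the bench to the right of the tap, 210 (x) x 180 (y) mm over the border, 1 mm thin; the rack slides onto it without a step. Origin: its centre.
- jar: Bystander: closed specimen jar, 56 mm in diameter, 70 mm high. Origin: centre of its underside.
- bottle: Bystander: amber reagent bottle, 66 mm in diameter, 170 mm high. Origin: centre of its underside.
- beaker: Bystander: glass beaker, 70 mm in diameter, 85 mm high. Origin: centre of its underside.
- tipbox: Bystander: grey pipette-tip box, 120 x 85 x 55 mm high. Origin: centre of its underside.
- timer: Bystander: flat white bench timer, 70 x 65 x 22 mm high. Origin: centre of its underside.
- slidebox: Bystander: black microscope-slide box, 90 x 85 x 32 mm high. Origin: centre of its underside.
Not all that is in view belongs to the job. Leave any pink or turquoise look-alike of the rack alone.

How it is judged:
By the outcome, as a careful person would: the job done as asked, in the order asked, and still so for the second after the job is handed in, with the robot touching nothing.
It also fails if it takes over 64 s, if anything falls off the work surface, if the arm or the gripper's body presses on something with over 40 N, if the wrist force passes 120 N, or if a joint passes its speed limit or range.

## Working session

There is one attempt and no reset: what is moved stays moved. The work goes in short steps, Python scripts to look and compute and a tool call to move; the robot and the scene stay as the last step left them, time stands still between calls to the robot, and variables do not carry over. Pictures are saved under pics/ and viewed, and the job is handed in when it is done.

Besides the shell and the picture viewer there is one more tool, called after "Request:" in YAML: its name, and indented under it one key for each argument. carry_out: Moves the arm, as the interface text tells. Its arguments: {"type":"object","properties":{"rows":{"type":"array","items":{"type":"array","items":{"type":"number"}}},"grip_force":{"type":"number"}},"required":["rows"]}

```bash
mkdir -p pics
python3 - <<'E'
from bench import sensors, vision
import cv2, numpy as np
for n in ("scene","top"):
    cv2.imwrite(f"pics/{n}0.png",vision.grab_frame(n)); c=vision.camera_info(n); print(n,np.round(c["K"],1).tolist(),np.round(c["world_from_camera"],3).tolist())
s=sensors.get_state();print(s)
E
```

```text
scene [[468.6, 0.0, 324.2], [0.0, 468.6, 200.9], [0.0, 0.0, 1.0]] [[-0.479, 0.456, -0.75, 1.676], [0.877, 0.267, -0.399, 0.594], [0.018, -0.849, -0.528, 0.842], [0.0, 0.0, 0.0, 1.0]]
top [[390.2, 0.0, 322.7], [0.0, 390.2, 196.9], [0.0, 0.0, 1.0]] [[-0.022, -0.973, 0.228, 0.334], [-1.0, 0.02, -0.011, 0.012], [0.006, -0.229, -0.973, 1.024], [0.0, 0.0, 0.0, 1.0]]
{'clock': 0.1, 'joint_positions': array([-8.39278911e-01,  4.07720422e-02,  8.39172712e-02, -4.00091574e-04,
       -1.61550089e+00, -3.33666753e-01]), 'dq': array([-0.0005425 , -0.00110709,  0.00258492,  0.00111734,  0.00020899,
       -0.0007875 ]), 'joint_efforts': array([-5.06499549e-03, -3.69350982e+01,  3.48279905e+01,  6.95160940e+00,
       -4.57223738e-03,  1.54522701e-05]), 'ee_pos': array([ 0.23240983, -0.55287254,  0.24737244]), 'ee_rot': array([-1.97624517e-01,  9.80277462e-01,  7.73156068e-04, -2.23717414e-04]), 'ft_force': array([-0.52119034,  0.05266826, -0.25602788]), 'wrist_torque': array([ 0.04102041, -0.05335229,  0.0076271 ]), 'width': 0.08523782122690139}
```

View pics/scene0.png

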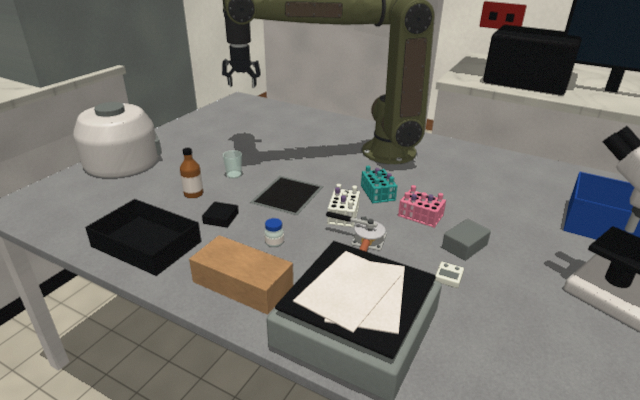

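View pics/top0.png

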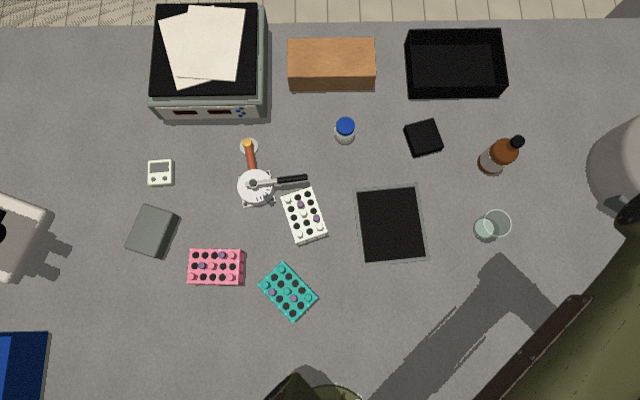

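```bash
cat > h.py <<'E'
import numpy as np, cv2
from bench import vision, sensors
def proj(n,P):
    c=vision.camera_info(n); T=np.linalg.inv(c["world_from_camera"]); P=np.atleast_2d(P)
    q=(T[:3,:3]@P.T+T[:3,3:]); q=np.array(c["K"])@q; return (q[:2]/q[2]).T
def ray(n,uv,z):
    c=vision.camera_info(n); W=np.array(c["world_from_camera"]); uv=np.atleast_2d(uv).astype(float)
    d=W[:3,:3]@np.linalg.inv(c["K"])@np.c_[uv,np.ones(len(uv))].T
    o=W[:3,3:]; return (o+d*(z-o[2])/d[2]).T
def crop(n,name,x0,y0,x1,y1,s):
    f=vision.grab_frame(n); cv2.imwrite(f"pics/{name}.png",cv2.resize(f[y0:y1,x0:x1],None,fx=s,fy=s,interpolation=cv2.INTER_CUBIC)); return f
E
python3 - <<'E'
from h import *
f=crop("top","t1",220,130,440,280,3.6); crop("scene","s1",230,160,430,270,4)
def show(m,nm,z):
    n,l,st,c=cv2.connectedComponentsWithStats(m.astype(np.uint8))
    for i in range(1,n):
        if st[i,4]>60: 
            r=cv2.minAreaRect(np.argwhere(l==i)[:,::-1].astype(np.float32)); print(nm,st[i].tolist(),np.round(r[0],1),np.round(r[1],1),round(r[2],1)); print(np.round(ray("top",cv2.boxPoints(r),z),3).tolist())
sub=np.zeros(f.shape[:2],bool); sub[170:280,270:440]=1
mn=f.min(2); mx=f.max(2)
show((mx<45)&sub,"mat",0.001); show((mn>150)&sub,"rack",0.06)
E
```

```text
mat [278, 175, 29, 8, 110] [292.  178.4] [ 5.2 28.7] 82.4
[[0.631, 0.122, 0.001], [0.64, 0.045, 0.001], [0.625, 0.043, 0.001], [0.616, 0.12, 0.001]]
mat [357, 187, 68, 75, 4108] [390.6 224. ] [70.8 59.9] 83.0
[[0.585, -0.092, 0.001], [0.602, -0.254, 0.001], [0.412, -0.262, 0.001], [0.397, -0.106, 0.001]]
rack [279, 186, 49, 58, 1215] [303.4 214. ] [49.6 34.8] 71.6
[[0.565, 0.112, 0.06], [0.592, 0.028, 0.06], [0.47, -0.01, 0.06], [0.445, 0.073, 0.06]]
```

View pics/t1.png

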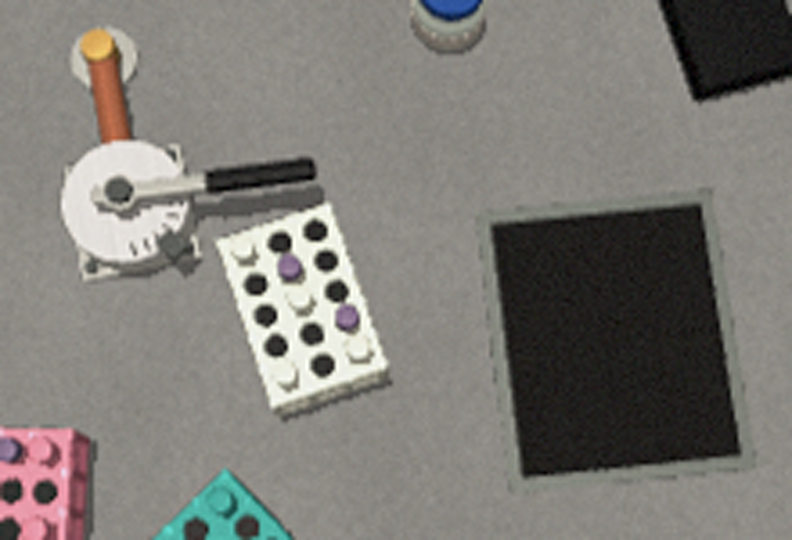

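View pics/s1.png

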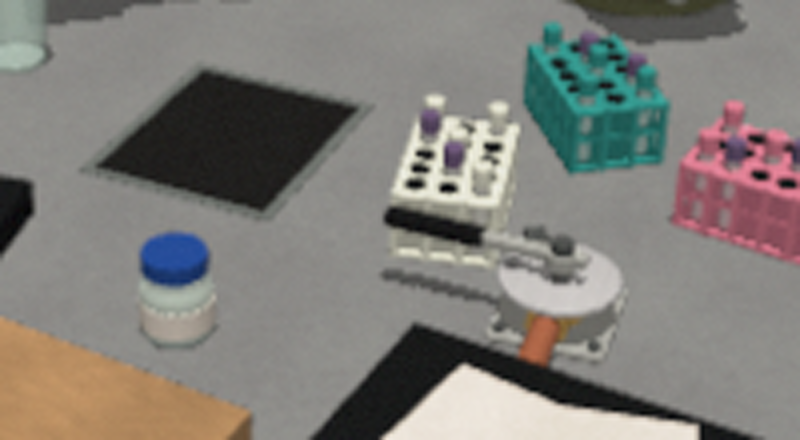

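Run:
```python
from h import *
f=crop("top","t2",230,160,330,235,8)
g=vision.grab_frame("top")
C=np.array([[217,240],[328,205],[386,368],[275,405]])/3.6+[220,130]
P=ray("top",C,.06);print("rack",np.round(P,3).tolist(),P.mean(0).round(3))
M=np.array([[490,213],[711,191],[749,463],[516,489]])/3.6+[220,130]
P=ray("top",M,.001);print("mat",np.round(P,3).tolist(),P.mean(0).round(3))
# dial: bright ellipse
m=((f.min(2)>140)).astype(np.uint8); m[:,280:]=0;m[:165]=0;m[212:]=0;m[:,:230]=0
cs,_=cv2.findContours(m,0,1); c=max(cs,key=cv2.contourArea); P=ray("top",c[:,0],.04)[:,:2]
(e,r)=cv2.minEnclosingCircle(P.astype(np.float32)*1000); print("dial",e,r)
for x,y,z in [(118,188,.071),(314,169,.058),(207,181,.058),(98,45,.04)]:
    print(ray("top",np.array([x,y])/3.6+[220,130],z).round(4))
```

```text
rack [[0.563, 0.108, 0.06], [0.587, 0.03, 0.06], [0.47, -0.008, 0.06], [0.446, 0.068, 0.06]] [0.517 0.05  0.06 ]
mat [[0.594, -0.091, 0.001], [0.608, -0.258, 0.001], [0.404, -0.27, 0.001], [0.389, -0.101, 0.001]] [ 0.499 -0.18   0.001]
dial (591.8389892578125, 173.29290771484375) 59.059967041015625
[[0.5998 0.177  0.071 ]]
[[0.6146 0.0396 0.058 ]]
[[0.6073 0.1159 0.058 ]]
[[0.7189 0.1993 0.04  ]]
```

View pics/t2.png

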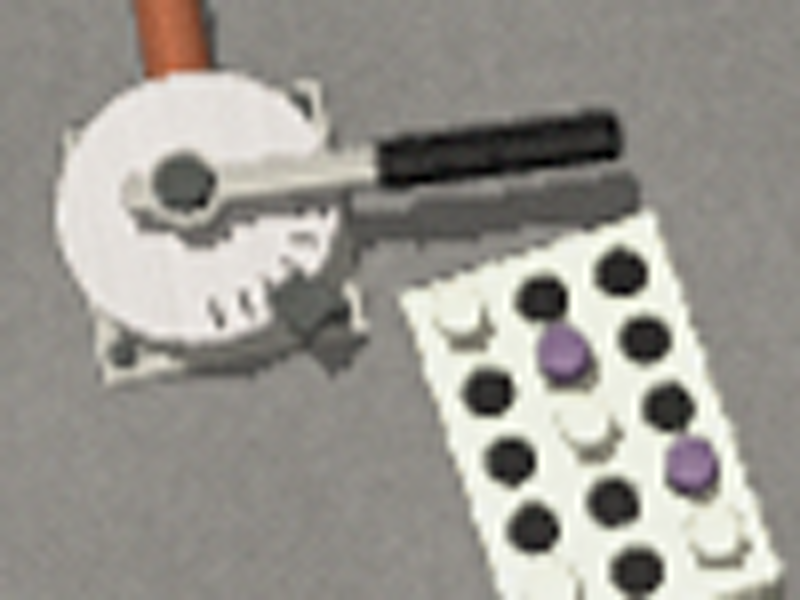

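Request:
carry_out:
  rows:
    - [0, 0, 0, -7.16, 0.05]
    - [0, 0, 0, -7.16, 0.05]
    - [0, 0, 0, -7.16, 0.05]
    - [0, 0, 0, -7.16, 0.05]
    - [0, 0, 0, -7.16, 0.05]
    - [0, 0, 0, -7.16, 0.05]
    - [0, 0, 0, -7.16, 0.05]
    - [0, 0, 0, -7.16, 0.05]
    - [0, 0, 0, -7.16, 0.05]
    - [0, 0, 0, -7.16, 0.05]
    - [0, 0, 0, -7.16, 0.05]
    - [0, 0, 0, -7.16, 0.05]

```text
clock: 1.3
ee_pos: [0.2325, -0.5531, 0.2482]
ee_rot: [0.814, -0.58, -0.0, -0.0]
ft_force: [-0.6, -0.3, -0.7]
width: 0.0501
```

Request:
carry_out:
  rows:
    - [-0.03, -0.0257, 0, 0, 0.05]
    - [-0.03, -0.0257, 0, 0, 0.05]
    - [-0.03, -0.0257, 0, 0, 0.05]
    - [-0.03, -0.0257, 0, 0, 0.05]
    - [-0.03, -0.0257, 0, 0, 0.05]
    - [-0.03, -0.0257, 0, 0, 0.05]
    - [-0.03, -0.0257, 0, 0, 0.05]
    - [-0.03, -0.0257, 0, 0, 0.05]
    - [-0.03, -0.0257, 0, 0, 0.05]
    - [-0.03, -0.0257, 0, 0, 0.05]
    - [-0.03, -0.0257, 0, 0, 0.05]
    - [-0.03, -0.0257, 0, 0, 0.05]

```text
clock: 2.3
ee_pos: [0.4092, -0.1112, 0.2487]
ee_rot: [0.813, -0.583, 0.0, -0.001]
ft_force: [1.7, -0.4, 0.4]
width: 0.05
```

Request:
carry_out:
  rows:
    - [-0.031, -0.0256, 0, 0, 0.05]
    - [-0.031, -0.0256, 0, 0, 0.05]
    - [-0.031, -0.0256, 0, 0, 0.05]
    - [-0.031, -0.0256, 0, 0, 0.05]
    - [-0.031, -0.0256, 0, 0, 0.05]
    - [-0.031, -0.0256, 0, 0, 0.05]
    - [0, 0, 0.034, 0, 0.05]
    - [0, 0, 0.034, 0, 0.05]
    - [0, 0, 0.034, 0, 0.05]
    - [0, 0, 0.02, 0, 0.05]
    - [0, 0, 0, 0, 0.05]

```text
clock: 3.22
ee_pos: [0.4922, 0.1114, 0.1207]
ee_rot: [0.813, -0.583, -0.002, 0.004]
ft_force: [0.1, -0.6, -0.1]
width: 0.05
```

Run:
```python
from h import *
crop("top","t3",200,110,360,260,4); crop("scene","s3",280,130,460,280,4)
```

```text
(no output)
```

View pics/s3.png

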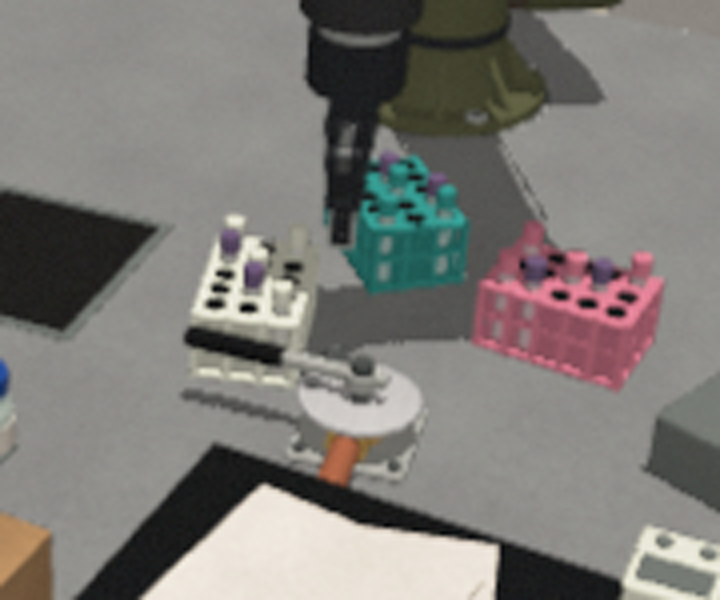

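View pics/t3.png

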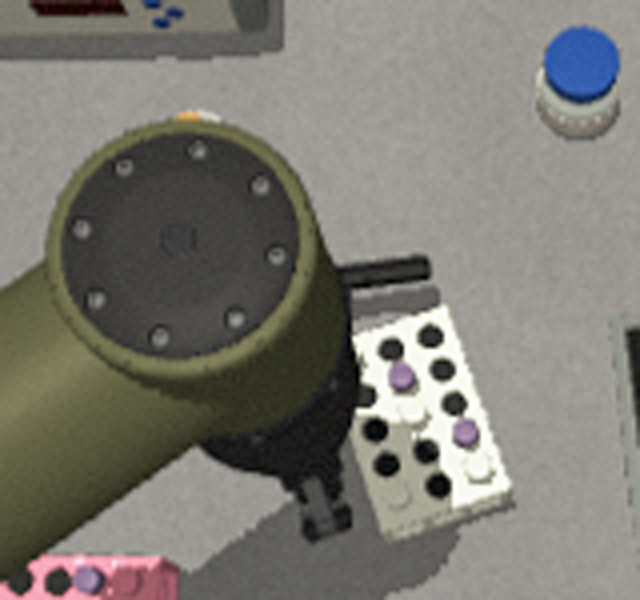

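Request:
carry_out:
  rows:
    - [0, 0, 0.038, 0, 0.05]
    - [0, 0, 0.037, 0, 0.05]
    - [0, 0, 0, 0, 0.05]
    - [0.006, 0, 0, 0, 0.05]
    - [0.006, 0, 0, 0, 0.05]
    - [0.006, 0, 0, 0, 0.05]
    - [0.006, 0, 0, 0, 0.05]

```text
clock: 3.9
ee_pos: [0.5045, 0.0899, 0.0546]
ee_rot: [0.813, -0.583, 0.001, -0.002]
ft_force: [-1.1, 3.7, 2.6]
width: 0.05
```

Run:
```python
from h import *
crop("top","t4",200,110,360,260,4); crop("scene","s4",280,130,460,280,4)
```

```text
(no output)
```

View pics/s4.png

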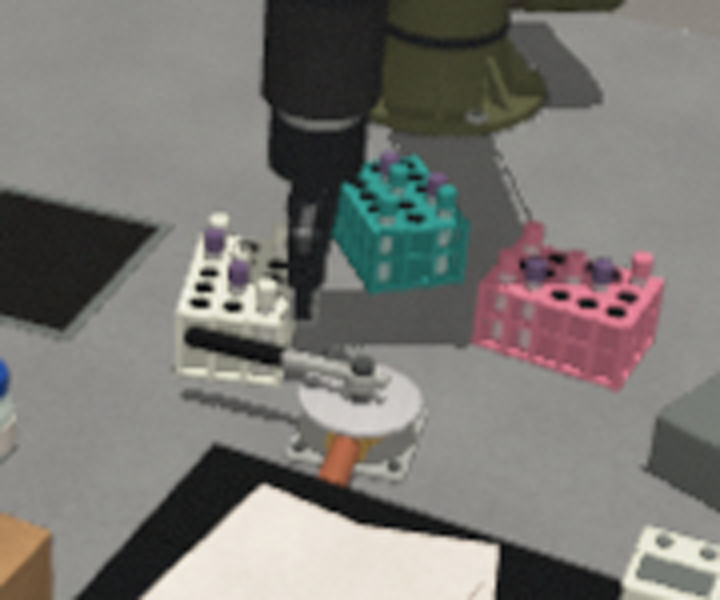

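View pics/t4.png

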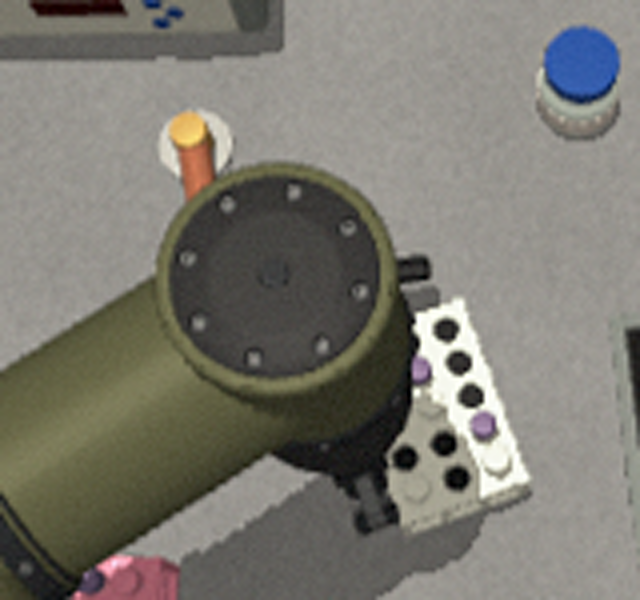

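Request:
carry_out:
  rows:
    - [0.008, -0.002, 0, 2.1, 0.05]
    - [0.008, -0.002, 0, 2.1, 0.05]
    - [0.008, -0.002, 0, 2.1, 0.05]
    - [0.008, -0.002, 0, 2.1, 0.05]
    - [0.008, -0.002, 0, 2.1, 0.05]
    - [0.008, -0.002, 0, 2.1, 0.05]

```text
clock: 4.5
ee_pos: [0.5258, 0.0449, 0.0513]
ee_rot: [0.743, -0.67, -0.0, 0.0]
ft_force: [-0.1, 3.4, 1.7]
width: 0.0502
```

Run:
```python
from h import *
crop("top","t5",240,110,440,260,4); crop("scene","s5",260,130,440,280,4)
```

```text
(no output)
```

View pics/s5.png

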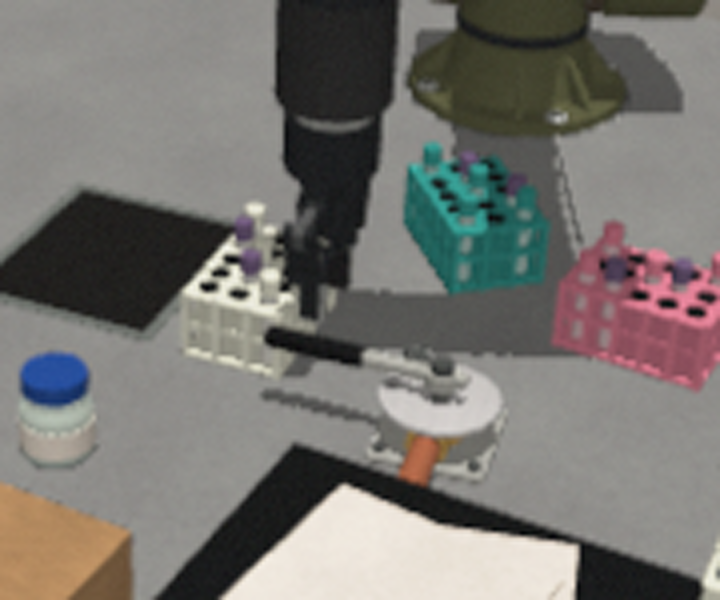

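View pics/t5.png

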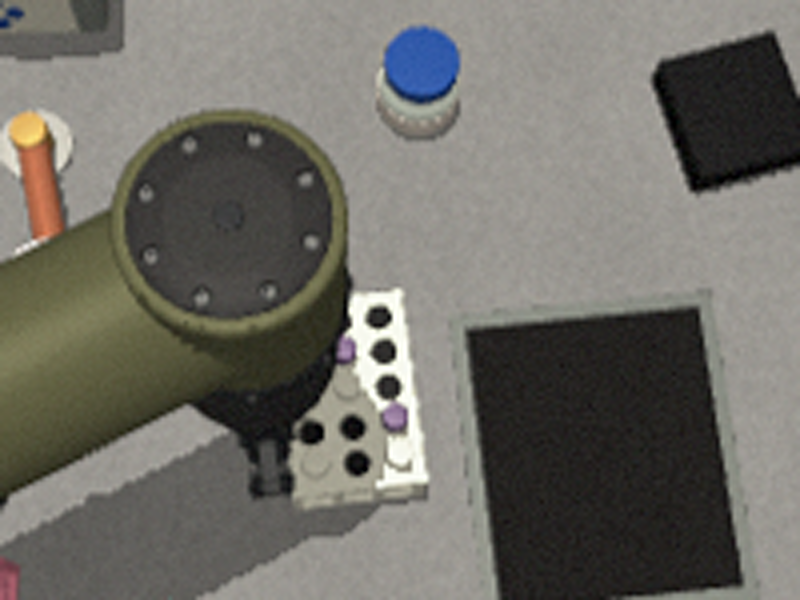

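Request:
carry_out:
  rows:
    - [0.0085, -0.0021, 0, 2.3, 0.05]
    - [0.0085, -0.0021, 0, 2.3, 0.05]
    - [0.0085, -0.0021, 0, 2.3, 0.05]
    - [0.0085, -0.0021, 0, 2.3, 0.05]
    - [0.0085, -0.0021, 0, 2.3, 0.05]
    - [0.0085, -0.0021, 0, 2.3, 0.05]
    - [0.01, 0, 0, 0, 0.05]
    - [0.01, 0, 0, 0, 0.05]
    - [0.01, 0, 0, 0, 0.05]
    - [0.01, 0, 0, 0, 0.05]
    - [0.01, 0, 0, 0, 0.05]
    - [0.01, 0, 0, 0, 0.05]

```text
clock: 5.6
ee_pos: [0.53, -0.0655, 0.0513]
ee_rot: [-0.658, 0.753, 0.0, 0.0]
ft_force: [1.3, 0.9, -1.1]
width: 0.05
```

Run:
```python
from h import *
crop("top","t6",280,150,440,280,4.5)
```

```text
(no output)
```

View pics/t6.png

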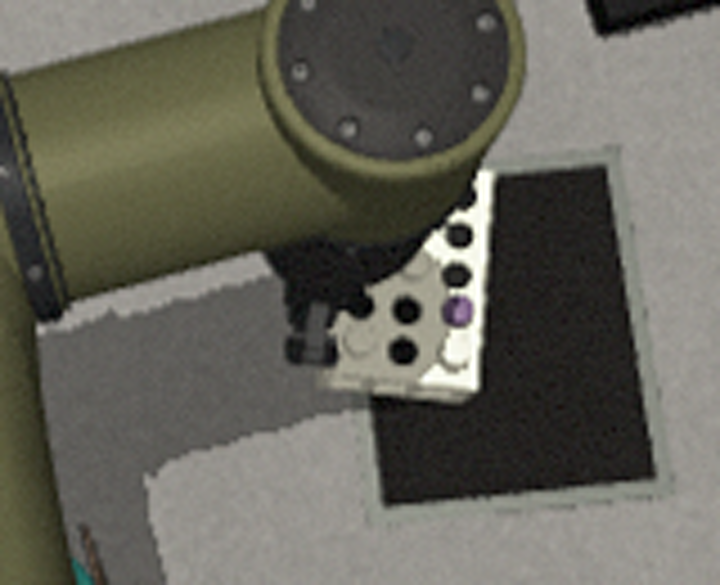

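Request:
carry_out:
  rows:
    - [0.01, 0, 0, 0, 0.05]
    - [0.01, 0, 0, 0, 0.05]
    - [0.01, 0, 0, 0, 0.05]
    - [0.01, 0, 0, 0, 0.05]
    - [0.009, 0, 0, 0, 0.05]
    - [0.007, 0, 0, 0, 0.05]
    - [0.003, 0, 0, 0, 0.05]
    - [0, 0, 0, 0, 0.05]
    - [-0.015, 0, 0, 0, 0.05]
    - [-0.03, 0, 0, 0, 0.05]
    - [0, 0, -0.035, 0, 0.05]
    - [0, 0, -0.035, 0, 0.05]

```text
clock: 6.65
ee_pos: [0.5267, -0.0775, 0.1197]
ee_rot: [-0.659, 0.752, 0.002, -0.003]
ft_force: [1.4, -0.4, 0.9]
width: 0.0499
```

Request:
carry_out:
  rows:
    - [-0.02, 0, -0.03, 0, 0.03]
    - [-0.035, 0, -0.02, 0, 0.03]
    - [-0.035, 0, 0, 0, 0.03]
    - [-0.035, 0, 0, 0, 0.03]
    - [-0.035, 0, 0, 0, 0.03]

```text
clock: 7.07
ee_pos: [0.5497, 0.0818, 0.1718]
ee_rot: [-0.658, 0.753, -0.0, 0.0]
ft_force: [0.3, -0.1, 0.8]
width: 0.0301
```

Run:
```python
from h import *
crop("top","t7",280,150,440,280,4.5); crop("scene","s7",220,130,400,265,4.4)
```

```text
(no output)
```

View pics/t7.png

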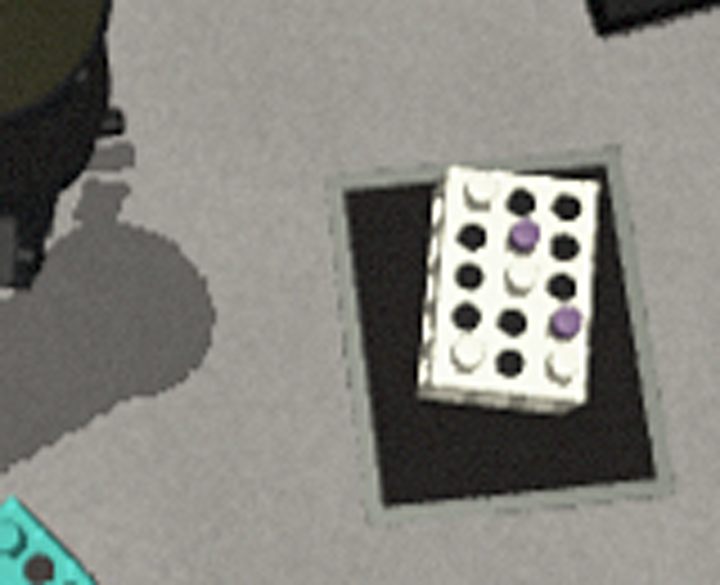

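View pics/s7.png

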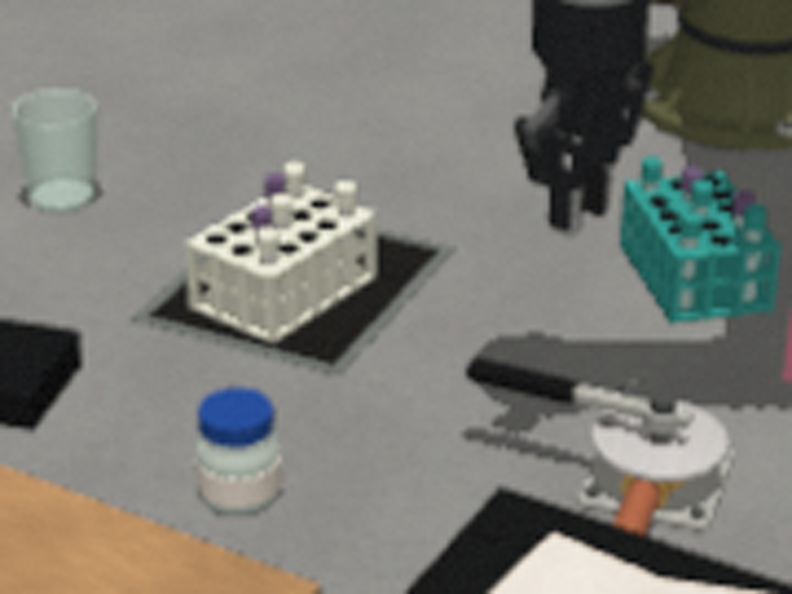

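Run:
```python
from h import *
C=np.array([[448,167],[600,181],[587,402],[421,387]])/4.5+[280,150]
M=np.array([[330,180],[617,147],[671,489],[371,522]])/4.5+[280,150]
c=ray("top",C,.06);m=ray("top",M,.001);print(c.round(3),m.round(3),c.mean(0),m.mean(0))
mm=(m[:,:2]*1000).astype(np.float32)
print([cv2.pointPolygonTest(mm,tuple(map(float,p[:2]*1000)),True) for p in c])
# tap
o=lambda x,y,z:ray("top",np.array([x,y])/8+[230,160],z)[0].round(4)
print("nut",o(184,182,.071),"dial",o(198,205,.04),"tab",o(312,300,.047),"end",o(620,134,.058),"sl",o(381,163,.058))
```

```text
[[ 0.583 -0.145  0.06 ]
 [ 0.573 -0.231  0.06 ]
 [ 0.448 -0.214  0.06 ]
 [ 0.458 -0.123  0.06 ]] [[ 0.592 -0.083  0.001]
 [ 0.609 -0.257  0.001]
 [ 0.404 -0.273  0.001]
 [ 0.389 -0.099  0.001]] [ 0.51572962 -0.17820635  0.06      ] [ 0.49827484 -0.17795212  0.001     ]
[14.578680155188577, 29.299476267678344, 49.258567395143274, 29.781059084736984]
nut [0.5984 0.1764 0.071 ] dial [0.5991 0.1771 0.04  ] tab [0.5649 0.1387 0.047 ] end [0.6151 0.0388 0.058 ] sl [0.607  0.1156 0.058 ]
```

Request:
carry_out:
  rows:
    - [0, 0, 0, -7.15, 0.05]
    - [0, 0, 0, -7.15, 0.05]
    - [0.013, -0.03, 0, 0, 0.05]
    - [0.013, -0.03, 0, 0, 0.05]
    - [0, 0, 0.03, 0, 0.05]
    - [0, 0, 0.03, 0, 0.05]
    - [0, 0, 0.01, 0, 0.05]
    - [0, 0, 0, 0, 0.05]
    - [0, 0, 0, 0, 0.05]

```text
clock: 7.92
ee_pos: [0.6124, 0.0609, 0.102]
ee_rot: [0.747, -0.665, 0.0, 0.0]
ft_force: [0.1, -0.5, 0.9]
width: 0.0499
```

Run:
```python
from h import *
crop("top","t8",220,100,360,230,4.5); crop("scene","s8",280,150,440,270,4.8);print(sensors.get_state()["ee_pos"])
```

```text
[0.61331788 0.06139395 0.10401273]
```

View pics/s8.png

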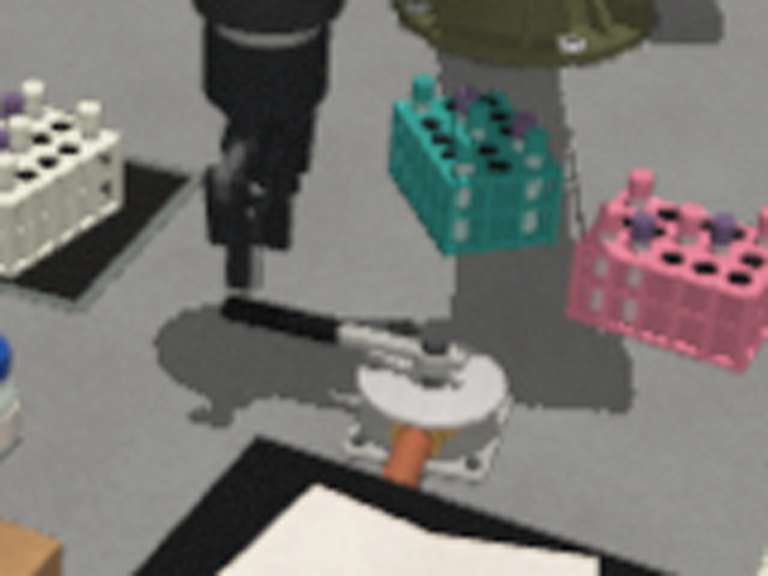

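View pics/t8.png

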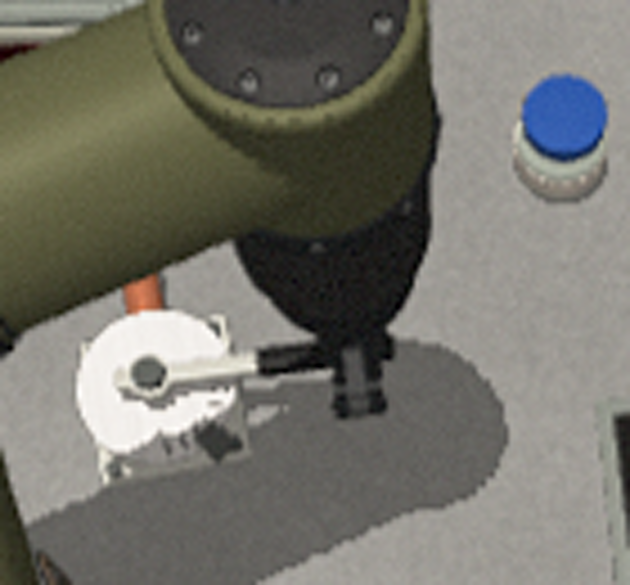

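Request:
carry_out:
  rows:
    - [0, 0, 0.02, 0, 0.05]
    - [0, 0, 0.02, 0, 0.05]
    - [0, 0, 0.007, 0, 0.05]
    - [0, 0, 0, 0, 0.03]
    - [0, 0, 0, 0, 0.02]
    - [0, 0, 0, 0, 0.015]
    - [0, 0, 0, 0, 0.012]
    - [0, 0, 0, 0, 0.012]
  grip_force: 25

```text
clock: 8.68
ee_pos: [0.6136, 0.0613, 0.0565]
ee_rot: [0.747, -0.665, 0.001, -0.001]
ft_force: [0.6, -0.1, 4.5]
width: 0.0155
```

Request:
carry_out:
  rows:
    - [-0.00016, 0.0061, 0, 3, 0.012]
    - [-0.00016, 0.0061, 0, 3, 0.012]
    - [-0.00016, 0.0061, 0, 3, 0.012]
    - [-0.00016, 0.0061, 0, 3, 0.012]
    - [-0.00016, 0.0061, 0, 3, 0.012]
    - [-0.00016, 0.0061, 0, 3, 0.012]
    - [-0.00016, 0.0061, 0, 3, 0.012]
    - [-0.00016, 0.0061, 0, 3, 0.012]
    - [-0.00016, 0.0061, 0, 3, 0.012]
    - [-0.00016, 0.0061, 0, 3, 0.012]
    - [-0.00016, 0.0061, 0, 3, 0.012]
    - [-0.00016, 0.0061, 0, 3, 0.012]

```text
clock: 9.68
ee_pos: [0.5434, 0.0764, 0.0565]
ee_rot: [-0.504, 0.864, -0.001, 0.003]
ft_force: [4.9, 1.5, 2.3]
width: 0.0159
```

Run:
```python
from h import *
crop("top","t9",230,160,310,220,10); crop("scene","s9",330,200,410,260,10);s=sensors.get_state();print(s["ee_pos"],s["ee_rot"],s["ft_force"])
```

```text
[0.54283503 0.07668061 0.05651004] [-5.04874625e-01  8.63189343e-01 -1.27424557e-04  2.39891097e-03] [2.47776423 3.03054801 6.30461908]
```

View pics/t9.png

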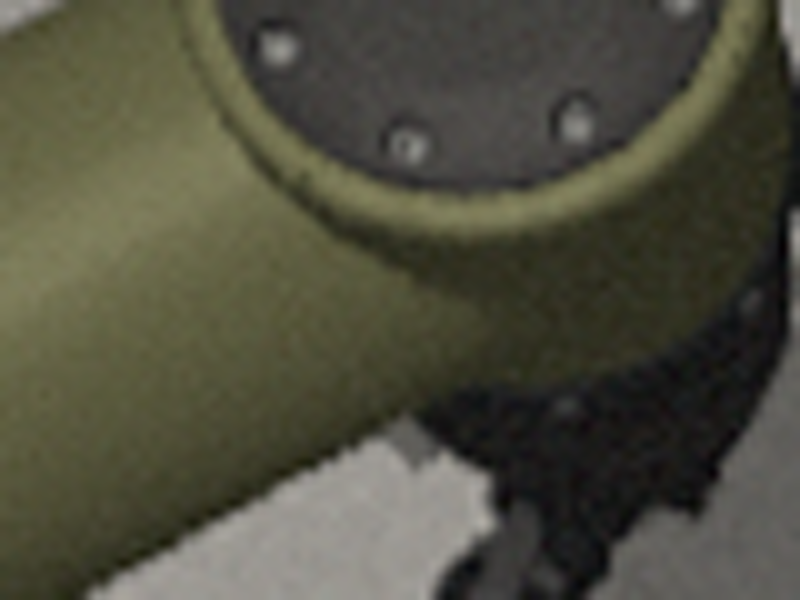

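View pics/s9.png

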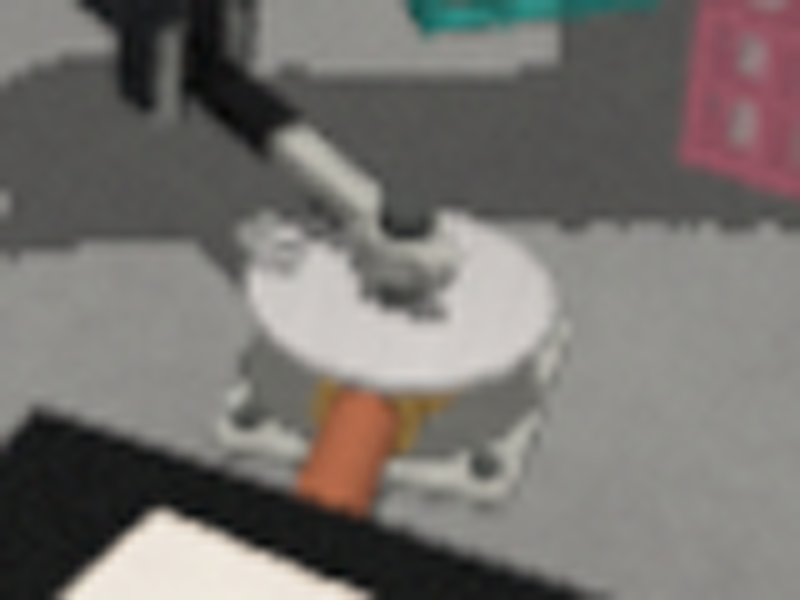

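Request:
carry_out:
  rows:
    - [-0.00016, 0.0061, 0, 3, 0.012]
    - [-0.00016, 0.0061, 0, 3, 0.012]
    - [-0.00016, 0.0061, 0, 3, 0.012]
    - [-0.00016, 0.0061, 0, 3, 0.012]
    - [0, 0.001, 0, 0.5, 0.012]
    - [0, 0, 0, 0, 0.012]
    - [0, 0, 0, 0, 0.012]
    - [0, 0, 0, 0, 0.012]

```text
clock: 10.45
ee_pos: [0.5228, 0.0913, 0.0564]
ee_rot: [-0.409, 0.912, 0.0, 0.002]
ft_force: [1.8, 4.8, 7.4]
width: 0.0155
```

Request:
carry_out:
  rows:
    - [0, 0, 0, 0, 0.025]
    - [0, 0, 0, 0, 0.04]
    - [0, 0, 0, 0, 0.05]
    - [0, 0, 0, 0, 0.05]
    - [0, 0, -0.03, 0, 0.05]
    - [0, 0, -0.035, 0, 0.05]
    - [0, 0, -0.035, 0, 0.05]
    - [0.026, -0.024, -0.01, 0, 0.05]
    - [0.026, -0.024, 0, 0, 0.05]
    - [0.026, -0.024, 0, 0, 0.05]
    - [0.026, -0.024, 0, 0, 0.05]
    - [0.026, -0.024, 0, 0, 0.05]

```text
clock: 11.45
ee_pos: [0.5231, -0.0883, 0.164]
ee_rot: [-0.408, 0.913, 0.0, -0.0]
ft_force: [0.7, -0.5, 0.3]
width: 0.0502
```

Run:
```python
from h import *
f=crop("top","t10",230,160,310,220,10); crop("scene","s10",320,190,400,250,10);cv2.imwrite("pics/full10.png",f);s=sensors.get_state();print(s["ee_pos"])
```

```text
[ 0.52284572 -0.09075997  0.16379599]
```

View pics/t10.png

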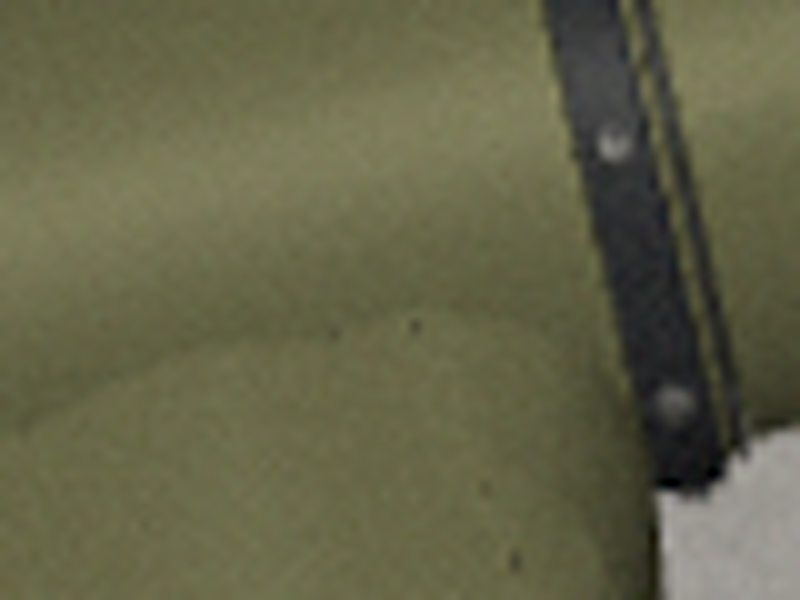

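View pics/s10.png

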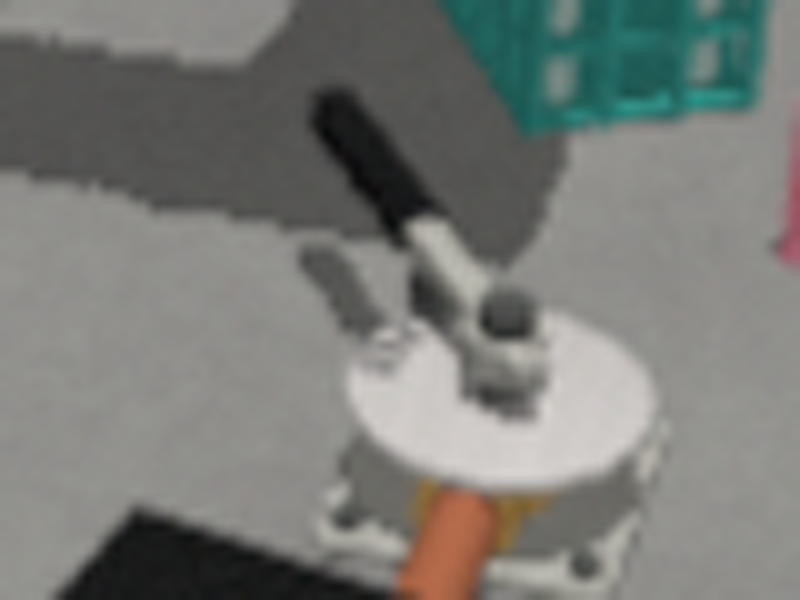

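View pics/full10.png

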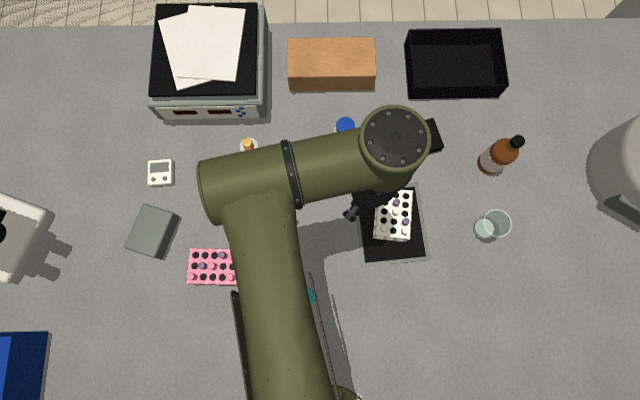

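Request:
carry_out:
  rows:
    - [0, 0, -0.04, 0, 0.05]
    - [0, 0, -0.04, 0, 0.05]
    - [0.037, -0.007, 0, 0, 0.05]
    - [0.037, -0.007, 0, 0, 0.05]
    - [0.037, -0.007, 0, 0, 0.05]
    - [0.037, -0.007, 0, 0, 0.05]
    - [0.037, -0.007, 0, 0, 0.05]
    - [0.037, -0.007, 0, 0, 0.05]
    - [0.037, -0.007, 0, 0, 0.05]
    - [0.037, -0.007, 0, 0, 0.05]
    - [0.037, -0.007, 0, 0, 0.05]
    - [0.037, -0.007, 0, 0, 0.05]

```text
clock: 12.55
ee_pos: [0.3275, -0.4098, 0.244]
ee_rot: [-0.408, 0.913, 0.0, -0.0]
ft_force: [2.1, 0.1, 0.7]
width: 0.0499
```

Run:
```python
from h import *
f=crop("top","t11",230,160,310,220,10); cv2.imwrite("pics/full11.png",f)
```

```text
(no output)
```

View pics/t11.png

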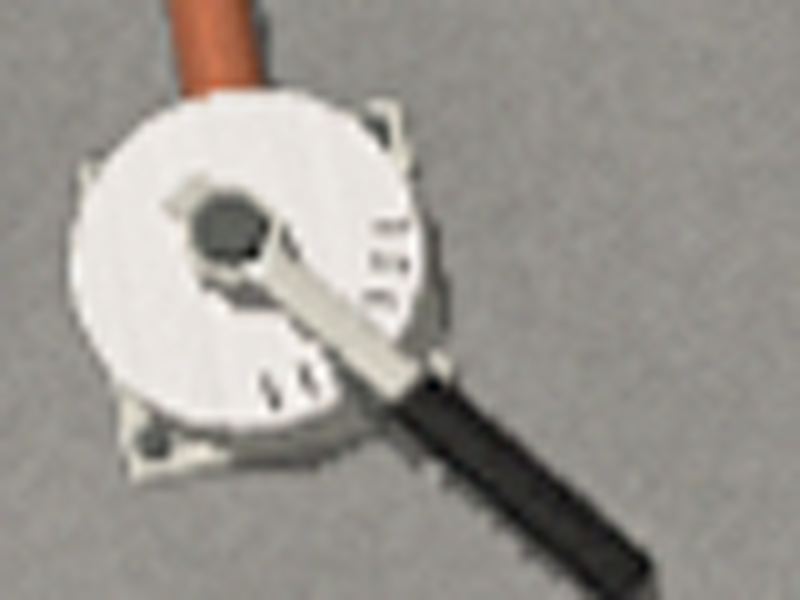

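View pics/full11.png

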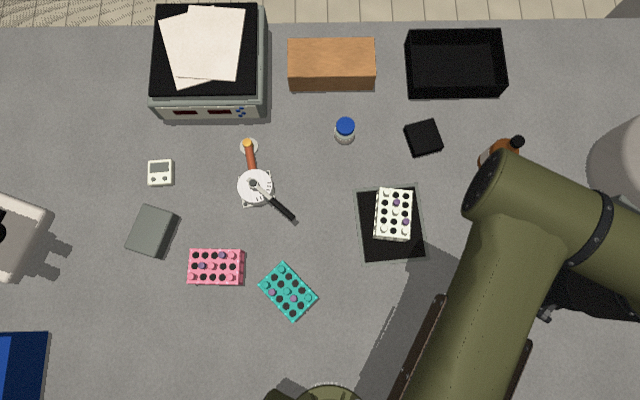

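Run:
```python
from h import *
g=cv2.cvtColor(cv2.imread("pics/top0.png"),cv2.COLOR_BGR2GRAY)
print("cols 260..278, rows 191..208"); print(g[191:209,260:279])
cv2.imwrite("pics/z0.png",cv2.resize(cv2.imread("pics/top0.png")[185:212,255:285],None,fx=20,fy=20,interpolation=cv2.INTER_NEAREST))
s=cv2.imread("pics/scene0.png"); cv2.imwrite("pics/zs0.png",cv2.resize(s[205:250,340:395],None,fx=13,fy=13,interpolation=cv2.INTER_NEAREST))
# lever end now: dark sleeve axis
f=cv2.imread("pics/full11.png").astype(int).max(2); m=np.zeros_like(f,bool); m[190:232,268:305]=f[190:232,268:305]<48
p=np.argwhere(m)[:,::-1].astype(np.float32); P=ray("top",p,.062)[:,:2]; 
l=cv2.fitLine(P.astype(np.float32),cv2.DIST_L2,0,.01,.01).ravel(); print(len(p),l,np.degrees(np.arctan2(l[1],l[0])))
n=ray("top",np.array([230,226])/10+[230,160],.071)[0]; print("nut",n,"perp off",np.cross(l[:2],n[:2]-l[2:]))
```

```text
cols 260..278, rows 191..208
[[224 224 221 220 225 230 230 227 228 216 220 129 104 113  82 116 124 144
  147]
 [225 225 222 221 226 166 197 225 228 234 166 115 103 108  82 133 142 145
  143]
 [226 223 226 224 230 200 156 160 227 208 125 100 107 111 103 138 142 144
  140]
 [226 227 204 197 230 191 123  87 157 123 105 106 106 104 126 142 143 140
  142]
 [227 227 217 135 169 124  94  86  90  94  91 105 108 167 151 144 140 138
  141]
 [162 225 235 133  98  92  89  97  92 101 107  88 111 203 195 129 134 141
  143]
 [107 218 233 134  83  94  91  96  92  94 101 100  94 141 206 118 129 140
  137]
 [143 170 229 173 106  92  90  95  93  92  96  84  74  81 208 123 132 140
  139]
 [213 173 229 196 111  91  95  94  92  99  75  44  48  72 201 144 131 138
  139]
 [238 206 196 146 110 106  81  95  99  79  66  78  74  98 204 191 148 141
  144]
 [176 147 127 106 108 113  88  73  72  65  99 109 106 103 146 145 140 139
  142]
 [108  99 107 110 112 112 111  87  65  80  96  94  98  85  81  75 131 138
  146]
 [111 113 115 106 100  99  92  80  76  90  86  84  85  84  79 117 139 146
  142]
 [ 97  92  93  92  94  84 118 125 124  89  82  86  82  78 117 135 140 142
  143]
 [ 84  83  79  82 117 121 139 141 143 134  95  83  83  79 137 142 139 142
  141]
 [ 85  85 117 120 139 143 142 135 147 146 136  93 119 125 140 143 140 139
  137]
 [123 121 140 142 142 145 140 142 139 138 140 125 145 144 143 137 140 142
  138]
 [142 137 139 139 144 147 144 144 141 142 143 144 143 137 144 139 140 140
  143]]
142 [0.67487705 0.7379302  0.53101265 0.10294306] 47.5554
nut [0.59875278 0.17639834 0.071     ] perp off -0.00041420155703433825<stdin>:10: DeprecationWarning: Arrays of 2-dimensional vectors are deprecated. Use arrays of 3-dimensional vectors instead. (deprecated in NumPy 2.0)
```

View pics/z0.png

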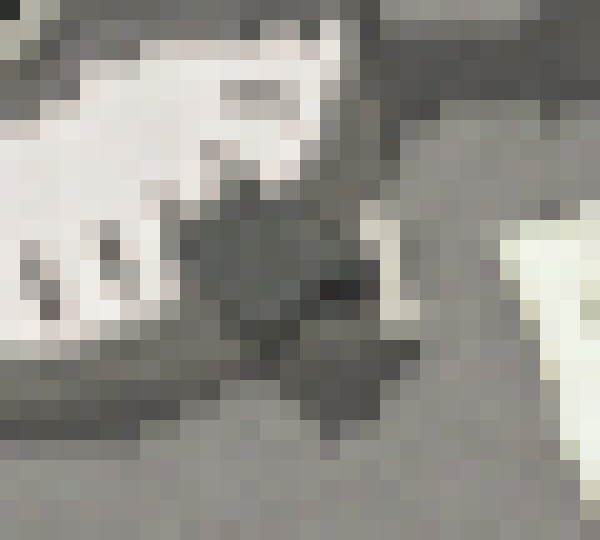

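View pics/zs0.png

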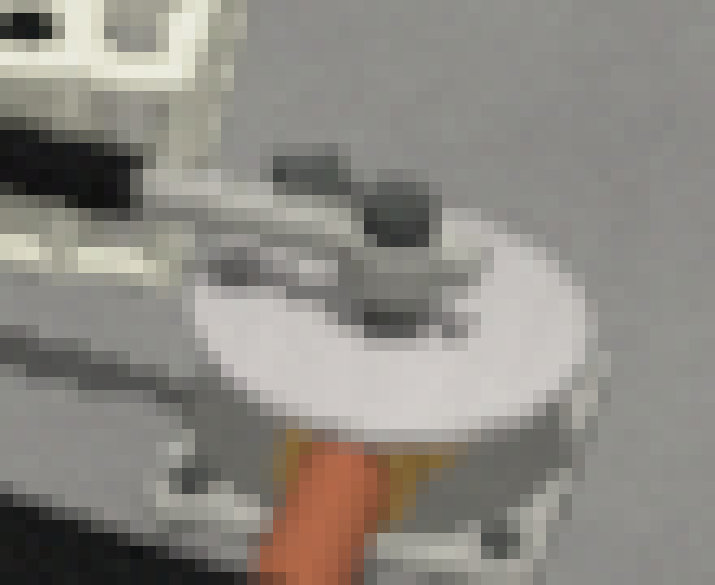

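Run:
```python
from h import *
f=cv2.imread("pics/top0.png").astype(int); d=(f[...,0]-f[...,2])[191:204,260:276]; print(d)
g=f.mean(2)[191:204,260:276]
m=(d>-4)&(g>82)&(g<110); n,l,st,c=cv2.connectedComponentsWithStats(m.astype(np.uint8),connectivity=4); k=1+st[1:,4].argmax(); m=l==k; print(m.astype(int))
p=np.argwhere(m)[:,::-1]+[260,191]; P=ray("top",p,.047); v=P.mean(0)[:2]-[.599,.1768]; print(len(p),v,np.hypot(*v),np.degrees(np.arctan2(v[1],v[0])))
r=cv2.minAreaRect((P[:,:2]*1000).astype(np.float32));print(r)
```

```text
[[ -7  -8  -9 -10  -7  -8  -8  -9  -9 -13 -13  -6  -8 -10  -3  -6]
 [ -9  -7  -7 -10 -10 -10 -15  -9  -7  -8 -10  -7  -8  -8  -9  -6]
 [ -8  -8  -8  -8  -9 -13  -9  -8 -13 -11  -8 -10  -9  -7  -7 -11]
 [ -8  -7 -12 -13  -9 -14  -6  -6  -7  -7  -9 -10 -14  -8 -11  -8]
 [ -7  -8 -12 -11 -11  -5  -2  -5  -3  -1  -7  -9 -10 -15 -12  -8]
 [ -9  -9  -9  -9  -5  -5  -4  -3  -3  -4  -7  -5  -9 -15 -17  -9]
 [ -8 -15 -10  -5  -2  -2  -2  -4  -5  -4  -4  -3  -3 -10 -17 -10]
 [ -8  -9 -10  -9  -4  -3  -4  -4  -3  -5  -3  -2  -2  -3 -18  -9]
 [-14 -12 -10 -14  -7  -5  -4  -5  -2  -3  -2  -3   3  -6 -18 -12]
 [ -7 -12 -11  -9  -7  -8  -5  -3  -4  -1  -4  -3  -5  -9 -16 -17]
 [ -8  -9  -9  -7  -8  -9  -5  -4  -5  -6  -9  -9 -10  -9 -12 -14]
 [ -8  -7 -10  -9 -10  -9 -10  -8  -4  -5  -9  -6  -6  -4  -8  -6]
 [-12  -9  -7 -10  -9  -8  -9  -5  -4  -7  -7  -7  -4  -5  -4  -7]]
[[0 0 0 0 0 0 0 0 0 0 0 0 0 0 0 0]
 [0 0 0 0 0 0 0 0 0 0 0 0 0 0 0 0]
 [0 0 0 0 0 0 0 0 0 0 0 0 0 0 0 0]
 [0 0 0 0 0 0 0 0 0 0 0 0 0 0 0 0]
 [0 0 0 0 0 0 0 0 1 1 0 0 0 0 0 0]
 [0 0 0 0 0 0 0 1 1 0 0 0 0 0 0 0]
 [0 0 0 0 0 0 0 0 0 0 0 0 0 0 0 0]
 [0 0 0 0 0 0 0 0 0 0 0 0 0 0 0 0]
 [0 0 0 0 0 0 0 0 0 0 0 0 0 0 0 0]
 [0 0 0 0 0 0 0 0 0 0 0 0 0 0 0 0]
 [0 0 0 0 0 0 0 0 0 0 0 0 0 0 0 0]
 [0 0 0 0 0 0 0 0 0 0 0 0 0 0 0 0]
 [0 0 0 0 0 0 0 0 0 0 0 0 0 0 0 0]]
4 [-0.02877967 -0.03543212] 0.04564761207729956 -129.08515747163997
((570.2207641601562, 141.36790466308594), (1.8718361854553223, 5.3937835693359375), 45.54035949707031)
```

Run:
```python
from h import *
f=cv2.imread("pics/top0.png").astype(int); d=(f[...,0]-f[...,2])[191:204,260:276]
g=f.mean(2)[191:204,260:276]
for t in (-5,-6):
  m=(d>=t)&(g>80)&(g<112); n,l,st,c=cv2.connectedComponentsWithStats(m.astype(np.uint8),connectivity=4); k=1+st[1:,4].argmax(); m=l==k; print(m.astype(int))
  p=np.argwhere(m)[:,::-1]+[260,191]; P=ray("top",p,.047); v=P.mean(0)[:2]-[.599,.1768]; print(len(p),v,np.hypot(*v),np.degrees(np.arctan2(v[1],v[0])))
  print(cv2.minAreaRect((P[:,:2]*1000).astype(np.float32)))
```

```text
[[0 0 0 0 0 0 0 0 0 0 0 0 0 0 0 0]
 [0 0 0 0 0 0 0 0 0 0 0 0 0 0 0 0]
 [0 0 0 0 0 0 0 0 0 0 0 0 0 0 0 0]
 [0 0 0 0 0 0 0 0 0 0 0 0 0 0 0 0]
 [0 0 0 0 0 0 1 1 1 1 0 0 0 0 0 0]
 [0 0 0 0 1 1 1 1 1 1 0 1 0 0 0 0]
 [0 0 0 0 1 1 1 1 1 1 1 1 1 0 0 0]
 [0 0 0 0 1 1 1 1 1 1 1 1 0 0 0 0]
 [0 0 0 0 0 1 1 1 1 1 0 0 0 0 0 0]
 [0 0 0 0 0 0 0 1 1 0 0 0 0 0 0 0]
 [0 0 0 0 0 0 0 0 0 0 0 0 0 0 0 0]
 [0 0 0 0 0 0 0 0 0 0 0 0 0 0 0 0]
 [0 0 0 0 0 0 0 0 0 0 0 0 0 0 0 0]]
35 [-0.03339362 -0.03415811] 0.047769342205070765 -134.35160980751698
((566.4700927734375, 142.33761596679688), (14.716419219970703, 18.27982521057129), 33.75693893432617)
[[0 0 0 0 0 0 0 0 0 0 0 0 0 0 0 0]
 [0 0 0 0 0 0 0 0 0 0 0 0 0 0 0 0]
 [0 0 0 0 0 0 0 0 0 0 0 0 0 0 0 0]
 [0 0 0 0 0 0 0 1 0 0 0 0 0 0 0 0]
 [0 0 0 0 0 0 1 1 1 1 0 0 0 0 0 0]
 [0 0 0 0 1 1 1 1 1 1 0 1 0 0 0 0]
 [0 0 0 0 1 1 1 1 1 1 1 1 1 0 0 0]
 [0 0 0 0 1 1 1 1 1 1 1 1 0 0 0 0]
 [0 0 0 0 0 1 1 1 1 1 0 0 0 0 0 0]
 [0 0 0 0 0 0 0 1 1 0 0 0 0 0 0 0]
 [0 0 0 0 0 0 0 0 0 0 0 0 0 0 0 0]
 [0 0 0 0 0 0 0 0 0 0 0 0 0 0 0 0]
 [0 0 0 0 0 0 0 0 0 0 0 0 0 0 0 0]]
36 [-0.03315366 -0.03412094] 0.047575241117657326 -134.17625128528502
((566.4686279296875, 142.34104919433594), (14.740116119384766, 18.260652542114258), 33.8717041015625)
```

Run:
```python
from h import *
S=np.array([.600,.1778])
def hd(P): v=P[:2]-S; return v.round(4),round(np.hypot(*v),4),round(np.degrees(np.arctan2(v[1],v[0])),1)
for q in [(273,156),(348,150),(312,153),(312,168)]:
    print(hd(ray("scene",np.array(q)/13-.5+[340,205],.047)[0]))
s=cv2.imread("pics/scene0.png").astype(int).mean(2); print(s[213:224,358:372].round().astype(int))
f=cv2.imread("pics/full11.png").astype(int); print(f.mean(2)[192:204,260:277].round().astype(int)); print((f[...,0]-f[...,2])[192:204,260:277])
```

```text
(array([-0.03  , -0.0452]), np.float64(0.0542), np.float64(-123.6))
(array([-0.0413, -0.0309]), np.float64(0.0515), np.float64(-143.2))
(array([-0.0358, -0.0377]), np.float64(0.052), np.float64(-133.5))
(array([-0.03  , -0.0351]), np.float64(0.0462), np.float64(-130.6))
[[143 143 143 140 141 140 141 142 139 141 140 141 138 138]
 [141 144 142 143 141 141 140 142 141 141 141 140 137 139]
 [143 143 144 140 142 142 143 141 143 145 142 142 139 138]
 [143 143 136 128 126 126 121 115 131 142 141 140 140 138]
 [142 142 130  89  94  96  92  89 117 140 140 139 141 139]
 [144 146 123  66  87  82  82  83  99 129 136 123 122 126]
 [165 169 165 111  97  94  84  83  81  99 109  93  93  96]
 [181 182 180 161 152 152 141 126 117  97  82  82  81  80]
 [148 154 160 169 179 180 172 164 153 114  62  74  76  76]
 [124 124 133 140 148 151 156 168 170 139  50  57  63  64]
 [149 146 122 119 122 122 129 135 144 150 106  59  54  57]]
[[157 200 201 197 199 198 179 194 229 238 176 116 111 114  83 135 147]
 [138 146 194 201 200 197 193 184 201 206 126 105 108 114 114 136 146]
 [216 208 158 175 196 202 201 199 195
[... 826 characters left out ...]
-13 -13 -16 -17 -16 -17 -17 -12  -8 -11  -8  -7  -9  -9  -8]
 [ -7  -7  -8  -7 -16 -17 -14 -18 -18 -18 -13  -8 -11 -15 -13  -8  -9]
 [-10  -8 -13  -7 -11 -17 -19 -18 -15 -18 -16 -14  -9 -15 -15 -11  -7]
 [ -7 -11  -8  -5  -2  -7 -13 -18 -17 -16 -18 -15  -8  -8 -15  -6  -9]
 [-11 -11  -8 -11  -3  -3  -7 -13 -18 -15 -12  -9  -3   9  -7  -7 -10]
 [-10 -12  -8 -12  -7  -6  -3  -5 -14 -14  -9  -2  -2  -3  -2  -4  -5]
 [ -8 -12 -15 -10  -7  -5  -4  -3  -5  -7  -5  -4  -4  -2   1  -2  -2]
 [-11  -9  -7  -7 -10  -8  -6  -4   0  -3  -2  -4  -5  -4  -1  -4  -2]
 [ -9  -6 -10 -11  -9 -11  -8  -7  -6  -6  -2  -5  -1  -1  -1   1  -1]
 [-10  -9 -11 -11  -7  -9  -7  -5  -5  -7  -3  -3   2  -5  -4  -4  -3]]
```

Run:
```python
from h import *
S=np.array([.600,.1778])
f=crop("scene","s12",320,190,400,250,10).max(2)
m=np.zeros_like(f,bool); m[195:216,348:367]=f[195:216,348:367]<50
p=np.argwhere(m)[:,::-1].astype(np.float32)
for z in (.058,.062):
    P=ray("scene",p,z)[:,:2]; l=cv2.fitLine(P.astype(np.float32),cv2.DIST_L2,0,.01,.01).ravel(); v=P.mean(0)-S
    print(len(p),np.degrees(np.arctan2(l[1],l[0])),np.degrees(np.arctan2(v[1],v[0])),np.hypot(*v))
t=cv2.imread("pics/full11.png").max(2); m=np.zeros_like(t,bool); m[190:232,268:305]=t[190:232,268:305]<48
P=ray("top",np.argwhere(m)[:,::-1],.064)[:,:2]; v=P.mean(0)-S; print(np.degrees(np.arctan2(v[1],v[0])),np.hypot(*v))
```

```text
59 46.48687 -130.1959340082117 0.09942506307533965
59 46.486904 -128.47145291107267 0.09379780040183407
-132.75965315286123 0.10221475396447999
```

Request:
carry_out:
  rows:
    - [-0.036, 0.0135, 0, 0, 0.05]
    - [-0.036, 0.0135, 0, 0, 0.05]
    - [-0.036, 0.0135, 0, 0, 0.05]
    - [-0.036, 0.0135, 0, 0, 0.05]
    - [-0.036, 0.0135, 0, 0, 0.05]
    - [-0.036, 0.0135, 0, 0, 0.05]
    - [-0.036, 0.0135, 0, 0, 0.05]
    - [-0.036, 0.0135, 0, 0, 0.05]
    - [-0.036, 0.0135, 0, 0, 0.05]
    - [-0.036, 0.0135, 0, 0, 0.05]
    - [-0.036, 0.0135, 0, 0, 0.05]
    - [-0.036, 0.0135, 0, 0, 0.05]

```text
clock: 13.65
ee_pos: [0.4965, 0.0236, 0.2442]
ee_rot: [-0.408, 0.913, 0.0, -0.0]
ft_force: [1.2, -0.9, 1.2]
width: 0.0502
```

Request:
carry_out:
  rows:
    - [-0.036, 0.0135, 0, 0, 0.05]
    - [-0.036, 0.0135, 0, 0, 0.05]
    - [0, 0, 0.035, 0, 0.05]
    - [0, 0, 0.035, 0, 0.05]
    - [0, 0, 0.035, 0, 0.05]
    - [0, 0, 0.03, 0, 0.05]
    - [0, 0, 0, 0, 0.05]
    - [0, 0, 0, 0, 0.05]

```text
clock: 14.32
ee_pos: [0.5236, 0.0924, 0.1084]
ee_rot: [-0.408, 0.913, -0.0, -0.002]
ft_force: [0.5, 0.8, 1.6]
width: 0.0498
```

Request:
carry_out:
  rows:
    - [0, 0, 0.02, 0, 0.05]
    - [0, 0, 0.02, 0, 0.05]
    - [0, 0, 0.01, 0, 0.05]
    - [0, 0, 0, 0, 0.03]
    - [0, 0, 0, 0, 0.02]
    - [0, 0, 0, 0, 0.015]
    - [0, 0, 0, 0, 0.012]
    - [0, 0, 0, 0, 0.012]

```text
clock: 14.98
ee_pos: [0.5255, 0.0929, 0.0616]
ee_rot: [-0.408, 0.913, -0.0, 0.002]
ft_force: [-1.6, 0.9, 7.0]
width: 0.0153
```

Request:
carry_out:
  rows:
    - [0, 0.0014, 0, 0.7, 0.012]
    - [0, 0.0014, 0, 0.7, 0.012]
    - [0, 0, 0, 0, 0.012]
    - [0, 0, 0, 0, 0.012]
    - [0, 0, 0, 0, 0.012]

```text
clock: 15.4
ee_pos: [0.5237, 0.0946, 0.0616]
ee_rot: [-0.397, 0.918, -0.0, 0.002]
ft_force: [-0.9, 0.7, 6.1]
width: 0.0154
```

Request:
carry_out:
  rows:
    - [0, 0.001, 0, 0.5, 0.012]
    - [0, 0, 0, 0, 0.012]
    - [0, 0, 0, 0, 0.012]
    - [0, 0, 0, 0, 0.025]
    - [0, 0, 0, 0, 0.04]
    - [0, 0, 0, 0, 0.05]
    - [0, 0, 0, 0, 0.05]
    - [0, 0, -0.03, 0, 0.05]
    - [0, 0, -0.04, 0, 0.05]
    - [0, 0, -0.04, 0, 0.05]
    - [0, 0, -0.04, 0, 0.05]
    - [0, 0, -0.04, 0, 0.05]

```text
clock: 16.4
ee_pos: [0.5214, 0.0948, 0.2512]
ee_rot: [-0.392, 0.92, 0.0, -0.0]
ft_force: [1.0, 1.1, -0.2]
width: 0.0504
```

Request:
carry_out:
  rows:
    - [0.036, -0.0135, 0, 0, 0.05]
    - [0.036, -0.0135, 0, 0, 0.05]
    - [0.036, -0.0135, 0, 0, 0.05]
    - [0.036, -0.0135, 0, 0, 0.05]
    - [0.036, -0.0135, 0, 0, 0.05]
    - [0.036, -0.0135, 0, 0, 0.05]
    - [0.036, -0.0135, 0, 0, 0.05]
    - [0.036, -0.0135, 0, 0, 0.05]
    - [0.036, -0.0135, 0, 0, 0.05]
    - [0.036, -0.0135, 0, 0, 0.05]
    - [0.036, -0.0135, 0, 0, 0.05]
    - [0.036, -0.0135, 0, 0, 0.05]

```text
clock: 17.4
ee_pos: [0.3386, -0.3304, 0.2494]
ee_rot: [-0.392, 0.92, -0.0, 0.0]
ft_force: [1.1, -0.4, 0.3]
width: 0.0501
```

Run:
```python
from h import *
S=np.array([.600,.1778])
f=crop("top","t13",230,160,310,220,10);cv2.imwrite("pics/full13.png",f); t=f.max(2)
m=np.zeros_like(t,bool); m[190:232,266:305]=t[190:232,266:305]<48
P=ray("top",np.argwhere(m)[:,::-1],.064)[:,:2]; v=P.mean(0)-S; l=cv2.fitLine(P.astype(np.float32),cv2.DIST_L2,0,.01,.01).ravel()
print(np.degrees(np.arctan2(v[1],v[0])),np.degrees(np.arctan2(l[1],l[0])))
crop("scene","s13",220,130,400,265,4.4)
print(f.mean(2)[192:204,260:277].round().astype(int))
```

```text
-133.95149435520057 46.18534
[[183 209 202 202 205 190 201 232 234 241 179 117 111 113  85 136 146]
 [142 178 205 203 198 200 193 194 206 210 131 109 112 116 113 142 149]
 [212 192 174 207 204 204 203 191 185 130 105 109 114 112 130 147 149]
 [238 232 143 162 204 205 198 202 200 173 118 110 108 177 158 148 145]
 [171 231 219 143 153 205 204 199 202 202 185 114 115 210 204 133 137]
 [117 228 241 139  95 147 204 211 202 202 215 129  79 136 222 126 133]
 [151 177 233 181 104  68 141 204 209 207 171  94  37  29 166 121 139]
 [224 183 236 206 118  76  85 137 204 174  99  43  34  25  72  76 140]
 [243 214 204 156 117 105  82  85 133  89  54  44  41  40  28  28  97]
 [181 156 134 111 115 119  92  80  56  30  42  53  52  45  37  28  32]
 [109 106 109 119 117 121 120  92  71  49  32  36  50  48  45  35  38]
 [114 118 116 113 107  99 102  91  75  82  49  24  42  51  50  48  40]]
```

View pics/t13.png

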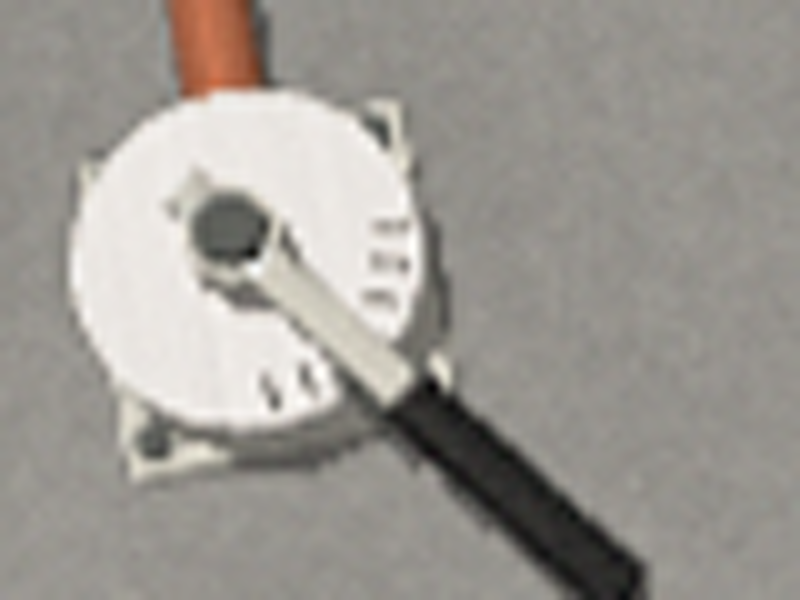

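View pics/full13.png

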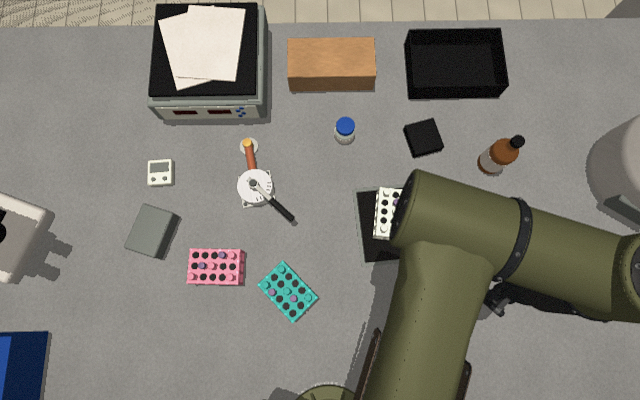

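View pics/s13.png

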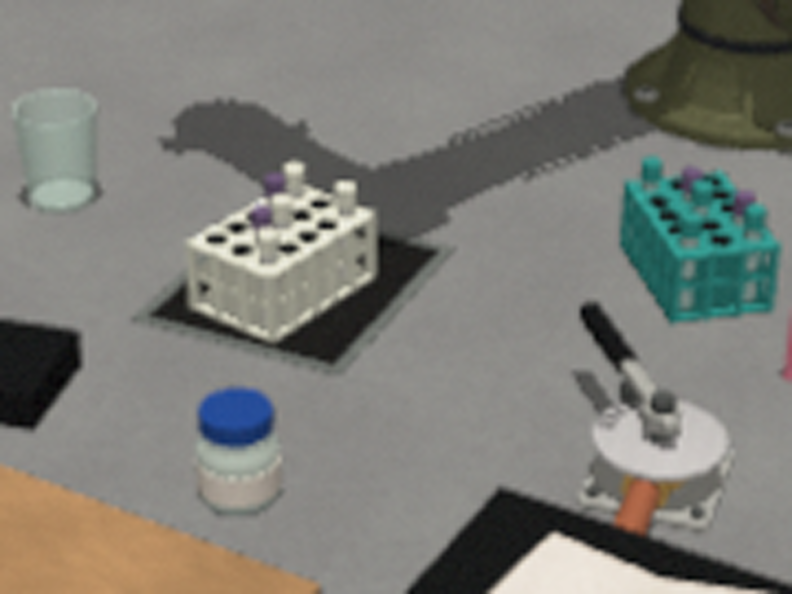

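```bash
python3 -c "
from bench import bot; print(bot.sign_off())"
```

```text
the job is handed in; nothing more can be done
None
```

I slid the rack onto the mat, swung the lever over the tab and handed the job in at about 17.5 s; sign-off gave no verdict.

- **Rack:** I pushed it upright with two fingers, curving away from the lever. Pictures taken at stages of the push show no contact with the tap or lever. At the end all four corners measured inside the mat, the nearest about 14 mm from the edge.
- **Lever:** I gripped the sleeve, swung it, let go and backed off. The first check put it about 1 to 2° short, so I re-gripped it and nudged it on. It last measured −133.9°; the tab was −134.3° from the top camera and −133.5° from the scene camera.
- **Checks that disagreed:** the two tab readings differ by about 1°, and one scene-camera lever reading was off by a few degrees. I set that one aside because it picks up the sleeve's dark side face.
- **Other things:** in the last pictures the other objects looked unmoved, though I compared them by eye only. In the last top view the arm hid the beaker and part of the rack; the scene camera showed both in place.

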